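# Lay out computer parts on their drawn pads

### The job

Four parts out of the opened computer (circuit card, cooling fan, heat sink, loudspeaker) lie about the repair bench. Carry each one to the blue pad that bears its drawing and set it down flat, the right way up, centred in the outline and square with it; set the parts down, never drop or throw them. Leave the tin of screws and the screwdriver where they are, and let go of everything at the end.

Things in the scene. Friction and masses are not known exactly. Their poses are not given: they have to be found in the camera images.
- card: Loose green circuit card screwed flat on an aluminium base plate, black chips and a gold edge strip on top; 110 mm along x, 56 mm along y. The plate is 8 mm high with straight sides that can be gripped across y, the board's top is at 10 mm and the chips reach 14 mm. About 0.12 kg. (The bigger boards on the black gridded mat and in the opened machines to the sides are not part of the job.) Origin at the centre of its underside, z up.
- fan: Loose square black cooling fan lying flat, grey hub and blades seen in its round opening (49 mm); frame 60 x 60 mm, 25 mm high, flat sides square to x and y. About 0.08 kg. Origin at the centre of its underside, z up.
- heatsink: Loose bare aluminium heat sink with eight upright fins running along x; 80 mm along x, 40 mm along y, 28 mm high, the two outer fins are its flat sides across y. About 0.15 kg. Origin at the centre of its underside, z up.
- speaker: Loose round loudspeaker in a steel can, brown cone and black dust cap on top; 56 mm diameter, straight wall 22 mm high, dust cap to 26 mm. About 0.09 kg. Origin at the centre of its underside, z up.
- card_pad: Fixed flat blue pad lying on the bench, 3 mm thick, with white line drawing of the card: pad 130 mm along x by 76 mm along y, rectangle outline 120 x 66 mm with twelve small filled chips. Origin at the centre of its underside (bench level), top surface 3 mm above it; z up. The card's x goes along the pad's x, either way round.
- fan_pad: Fixed flat blue pad lying on the bench, 3 mm thick, with white line drawing of the fan: pad 84 x 84 mm, square outline 70 x 70 mm with a ring, hub and seven blades. Origin at the centre of its underside (bench level), top surface 3 mm above it; z up. The fan's sides go parallel to the pad's sides, any quarter turn.
- heatsink_pad: Fixed flat blue pad lying on the bench, 3 mm thick, with white line drawing of the heat sink: pad 104 mm along x by 64 mm along y, rectangle outline 90 x 50 mm filled with six long stripes along x. Origin at the centre of its underside (bench level), top surface 3 mm above it; z up. The heat sink's x (its fins) goes along the pad's x, either way round.
- speaker_pad: Fixed flat blue pad lying on the bench, 3 mm thick, with white line drawing of the loudspeaker: round pad 82 mm in diameter, outer circle 68 mm, inner circle 44 mm and a central dot 16 mm in diameter. Origin at the centre of its underside (bench level), top surface 3 mm above it; z up. The speaker may be turned anyhow.
- screw_tin: Bystander: small loose brass tin of screws, 34 mm diameter, 32 mm high, standing among the parts. Origin at the centre of its underside, z up.
- screwdriver: Bystander: loose screwdriver with orange handle lying on the bench at the far side of the work, 200 mm long along its x, handle (26 mm thick) to -x. Origin on the bench under its middle.
Things that resemble listed ones, but are neither listed nor needed, are in the scene too. What is shaped like the card_pad but red or turquoise is not meant.

How it is judged:
By the outcome, as a careful person would: the job done as asked, in the order asked, and still so for the second after the job is handed in, with the robot touching nothing.
It also fails if it takes over 120 s, if anything falls off the work surface, if the arm or the gripper's body presses on something with over 40 N, if the wrist force passes 120 N, or if a joint passes its speed limit or range.

### The arm

A 7-joint arm with a two-finger parallel gripper is mounted at the origin on the work surface. World frame = base frame: x ahead of the robot, y to its left, z up, the work surface at z = 0. Lengths are in m, angles in rad, forces in N, time in s.
With the tool pointing down it reaches from about 0.4 to 0.85 m from the base axis. Payload 10.4 kg.
Tool frame: the origin (TCP) lies midway between the tips of the shut fingers; the grasp point (between the pads) lies 19 mm behind it; z points along the fingers, x is the direction in which the jaws open and shut, and the axes are right-handed (so a half turn about z gives the same grasp; the last joint's range is limited). The gripper opens to 85 mm and grips with 20 to 120 N. Pads are 22 mm wide; open, the fingers measure 114 mm over their backs; the gripper's body (76 mm by 85 mm) begins 54 mm behind the grasp point. The pads swing forward as they close: fully open they stand 13 mm farther back than shut.
Start: joints at [-1.321, 0.332, -0.065, 1.46, 0.022, 1.35, -0.088], TCP at [0.168, 0.602, 0.231] pointing down, gripper open.
Joint ranges: [-2.6, 2.6], [-0.5, 2.12], [-1.47, 1.34], [0.16, 2.42], [-1.27, 4.41], [0.06, 2.06], [-2.6, 2.6]. Speed limits (rad/s): [2.22, 2.22, 2.79, 2.79, 3.14, 3.14, 3.14].

### API

Orientations are given as a unit quaternion [x, y, z, w].
In Python, from workcell import manip, cams gives the robot as it stands.
- The arm moves only by the tool move_arm, never from a script. Its argument "moves" is a list of rows, each a list of 7 numbers: the turn, a rotation vector about the tool's x, y, z in degrees, then the shift along the tool's x, y, z in m, then the finger opening in m, from 0 to 0.0854. A call has 1 to 10 rows; each row is the pose to reach, as a shift and turn from the pose commanded when the call began, along the tool's axes at that moment; what a row does not reach only later rows make up. A row lasts 1/10 s, in which the tool goes at most 50 mm and 8.59 degrees, less where a joint would pass 70% of its speed; a pose out of reach is approached as far as the arm can. A call with a gripper value outside its range is refused whole. The fingers move at their own pace and stop on an object; "grip_force" is the grip in N (left out, the last holds). Time passes only in rows, so rows that repeat a pose let the fingers close. It gives the time, the measured TCP pose, the force and the opening at its end, in the units of the state.
- manip.get_obs(): the state, without advancing time (a new reading comes with each control period).
- cams.camera(name): name is "side" or "top" or "wrist"; returns the picture (400x640x3 uint8, red, green, blue); there is no depth.
- cams.camera_params(name): a dict with "fx", "fy", "cx", "cy" (pixels), "xyz" and "rotation" of the camera in the world. Camera axes: x right, y up, looking along -z (the intrinsics and any distortion apply to the point x, -y, -z); pixel columns grow to the right and rows downward; lengths in m; the calibration is good to about 2 mm. A picture is of the moment at which its call begins: read the wrist's pose just before it. camera_params takes no time and is no camera call; for the wrist camera it gives the pose at the moment of the call.
- manip.hand_in(): hands the job in, once; it reports no verdict.
The state is a dict: "clock": time; "joint_pos": joint angles; "joint_velocities": joint speeds; "tau": joint torques, N m; "position": TCP position; "ee_rot": TCP orientation; "ft_force": force on the tool from outside, world axes, zero at the start; "torque": the same for the moment, N m; "grip_width": opening from 0.0 (shut) to 1.0 (fully open).
Only numpy, scipy, OpenCV 4.12 (cv2) and the standard library are available. Lean on these libraries where they do the work, as an engineer would, in place of code of your own. Each camera call takes 0.05 s, during which the arm holds its last target. There are 200 camera calls.

## Working session

There is one attempt and no reset: what is moved stays moved. The work goes in short steps, Python scripts to look and compute and a tool call to move; the robot and the scene stay as the last step left them, time stands still between calls to the robot, and variables do not carry over. Pictures are saved under pics/ and viewed, about 12 in all and at most 16, crops included, and the job is handed in when it is done.

Besides the shell and the picture viewer there is one more tool, called after ">>>" as a command line: name --pt "numbers of a row" for each row, then --argument value for the rest. move_arm: Moves the arm, as the interface text tells. Its arguments: {"type":"object","properties":{"moves":{"type":"array","items":{"type":"array","items":{"type":"number"}}},"grip_force":{"type":"number"}},"required":["moves"]}

```bash
ls; mkdir -p pics; python3 - <<'E'
from workcell import manip,cams
import cv2
o=manip.get_obs(); print({k:o[k] for k in('clock','position','ee_rot','grip_width')})
for n in('top','side'):
    cv2.imwrite(f'pics/{n}0.png',cams.camera(n)[:,:,::-1]); print(n,cams.camera_params(n))
print(cams.camera_params('wrist'))
E
```

```text
pics
{'clock': 0.0, 'position': array([0.16830038, 0.60152923, 0.23050417]), 'ee_rot': array([ 7.96679925e-01,  6.04401011e-01, -5.59654169e-04,  4.48957793e-04]), 'grip_width': 0.9977826687799334}
top {'fx': 451.1189312919845, 'fy': 451.1189312919845, 'cx': 322.8142806249476, 'cy': 196.3651073579884, 'xyz': array([0.50373359, 0.00926529, 1.41575876]), 'rotation': array([ 0.02543857, -0.02522337, -0.704082  ,  0.7092145 ])}
side {'fx': 361.71509374599555, 'fy': 361.71509374599555, 'cx': 315.7028629780071, 'cy': 197.43493145990743, 'xyz': array([ 0.17734562, -0.50867355,  0.65689131]), 'rotation': array([ 0.37500319, -0.14070676, -0.34077971,  0.85055476])}
{'fx': 293.30672404433574, 'fy': 293.30672404433574, 'cx': 321.9184940603912, 'cy': 203.18162507404293, 'xyz': array([0.10127709, 0.62015092, 0.37444131]), 'rotation': array([-0.1100745 , -0.08252535,  0.59902804,  0.78882101])}
```

View pics/top0.png

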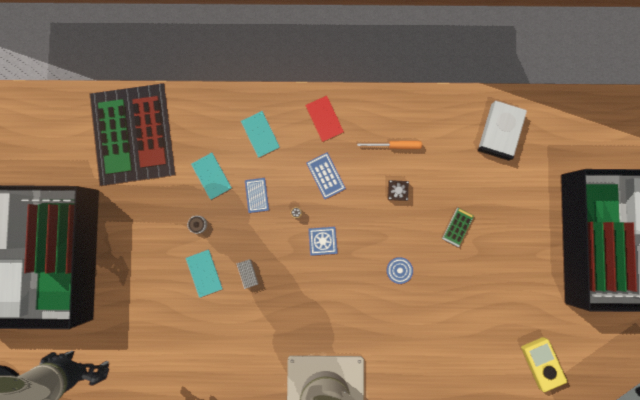

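View pics/side0.png

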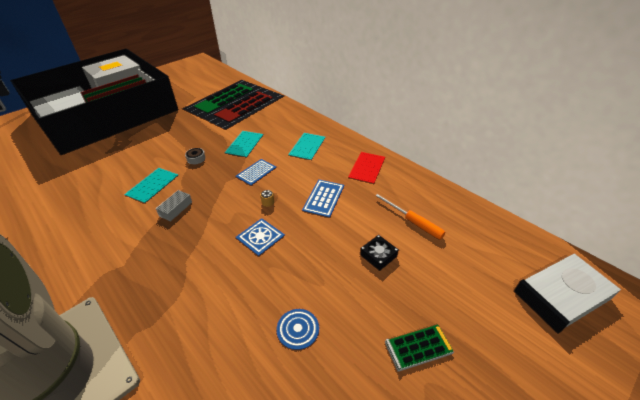

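The top view shows the four parts: card (458,228), fan (398,190), heat sink (248,274) and speaker (197,225). The blue pads are card (326,176), fan (322,241), heat sink (257,195) and speaker (400,270).

Possible mix-ups:
- **Card pad:** red (324,118) and turquoise (260,134), (211,176), (204,273).
- **Card:** boards on the mat (115,135) and in the machines (605,205), (50,240).
- **Heat sink or speaker:** tin (297,212) and the grey box (502,130).

The side view agrees with these choices.

```bash
cat > h.py <<'E'
import numpy as np, cv2
from scipy.spatial.transform import Rotation as R
from workcell import manip,cams
def ray(P,uv,z):
    uv=np.atleast_2d(uv).astype(float)
    d=np.c_[(uv[:,0]-P['cx'])/P['fx'],-(uv[:,1]-P['cy'])/P['fy'],-np.ones(len(uv))]
    d=R.from_quat(P['rotation']).apply(d); c=np.array(P['xyz'])
    return (c+d*((z-c[2])/d[:,2])[:,None])[:,:2]
def proj(P,p):
    q=R.from_quat(P['rotation']).inv().apply(np.array(p)-P['xyz'])
    return np.array([P['cx']-P['fx']*q[0]/q[2],P['cy']+P['fy']*q[1]/q[2]])
def rect(pts):
    "centre, long side, short side, long-axis angle deg"
    (c,(w,h),a)=cv2.minAreaRect((pts*1000).astype(np.float32))
    if w<h: w,h,a=h,w,a+90
    return np.round(c,1),round(w,1),round(h,1),round((a+90)%180-90,1)
def go(xyz,jaw,down=True):
    "tool-frame turn and shift to TCP xyz (m), jaw axis (tool x) at angle jaw deg mod 180, pointing down"
    o=manip.get_obs(); r=R.from_quat(o['ee_rot']); best=None
    for k in (0,180):
        a=np.radians(jaw+k); x=np.array([np.cos(a),np.sin(a),0]); z=np.array([0,0,-1.])
        v=(r.inv()*R.from_matrix(np.c_[x,np.cross(z,x),z])).as_rotvec(degrees=True)
        if best is None or np.linalg.norm(v)<np.linalg.norm(best): best=v
    print('turn',np.round(best,2),'shift',np.round(r.inv().apply(np.array(xyz)-o['position']),4),'grip',round(o['grip_width'],3),'F',np.round(o['ft_force'],1),'j7',round(o['joint_pos'][6],2),'t',round(o['clock'],2))
def wrist(name):
    P=cams.camera_params('wrist'); I=cams.camera('wrist')[:,:,::-1].copy(); cv2.imwrite('pics/'+name,I); return P,I
E
python3 - <<'E'
from h import *
I=cv2.imread('pics/top0.png'); P=cams.camera_params('top')
hsv=cv2.cvtColor(I,cv2.COLOR_BGR2HSV); H,S,V=cv2.split(hsv)
blue=((H>100)&(H<125)&(S>80)).astype(np.uint8)
roi={'card_pad':(326,176,28),'fan_pad':(322,241,22),'heatsink_pad':(257,195,24),'speaker_pad':(400,270,20)}
for n,(u,v,r) in roi.items():
    m=np.zeros_like(blue); m[v-r:v+r,u-r:u+r]=blue[v-r:v+r,u-r:u+r]
    ys,xs=np.nonzero(m); print(n,rect(ray(P,np.c_[xs,ys],.003)))
wood=((H>3)&(H<25)&(S>90)&(V>60)).astype(np.uint8)
for n,(u,v,r,z) in {'card':(458,228,24,.01),'fan':(398,190,17,.02),'heatsink':(248,274,20,.02),'speaker':(197,225,14,.02)}.items():
    m=np.zeros_like(blue); m[v-r:v+r,u-r:u+r]=1-wood[v-r:v+r,u-r:u+r]
    ys,xs=np.nonzero(m); print(n,rect(ray(P,np.c_[xs,ys],z)))
print('tin',ray(P,(297,212),.02))
c=np.hstack([cv2.resize(I[v-25:v+25,u-25:u+25],(200,200),interpolation=cv2.INTER_NEAREST) for u,v in((458,228),(398,190),(248,274),(197,225))])
d=np.hstack([cv2.resize(I[v-25:v+25,u-25:u+25],(200,200),interpolation=cv2.INTER_NEAREST) for u,v in((326,176),(322,241),(257,195),(400,270))])
cv2.imwrite('pics/crops.png',np.vstack([c,d]))
E
```

```text
card_pad (array([672.2,   1.8]), 104.9, 50.9, 26.9)
fan_pad (array([467.3,  10.1]), 75.0, 74.6, -87.2)
heatsink_pad (array([607.2, 217.9]), 97.2, 58.0, 7.2)
speaker_pad (array([ 378.4, -227.3]), 62.0, 45.1, 11.1)
card (array([ 512.4, -409.1]), 110.6, 59.7, -26.4)
fan (array([ 625.6, -223.2]), 59.8, 59.5, 87.0)
heatsink (array([365.3, 240.8]), 82.0, 47.5, 18.8)
speaker (array([515.5, 399.5]), 58.7, 55.7, -88.5)
tin [[0.55484429 0.0895765 ]]
```

View pics/crops.png

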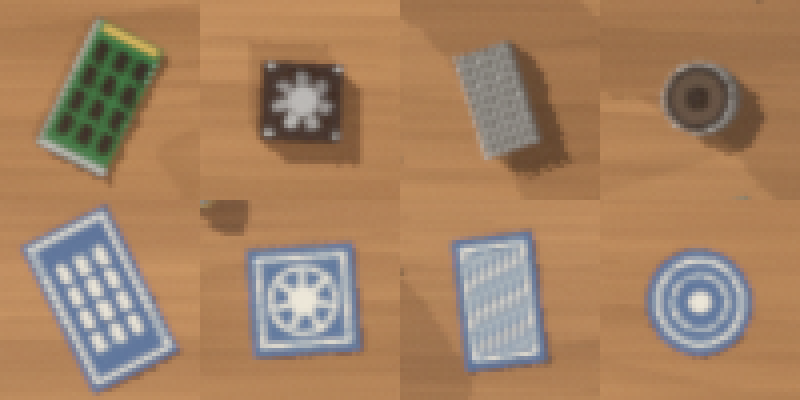

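The crops confirm all eight choices: the top row is card, fan, heat sink and speaker, and the bottom row is the matching pads in the same order. I'll start with the heat sink and view it closely with the wrist camera.

```bash
python3 -c "
from h import *
go([.366,.242,.2],108.8)"
```

```text
turn [-2.000e-02  7.000e-02 -3.443e+01] shift [-0.293   0.2873  0.031 ] grip 1.0 F [-0.3 -0.6 -1. ] j7 -0.09 t 0.1
```

>>> move_arm --pt "0 0 -34.4 -0.293 0.287 0.03 0.085" --pt "0 0 -34.4 -0.293 0.287 0.03 0.085" --pt "0 0 -34.4 -0.293 0.287 0.03 0.085" --pt "0 0 -34.4 -0.293 0.287 0.03 0.085" --pt "0 0 -34.4 -0.293 0.287 0.03 0.085" --pt "0 0 -34.4 -0.293 0.287 0.03 0.085" --pt "0 0 -34.4 -0.293 0.287 0.03 0.085" --pt "0 0 -34.4 -0.293 0.287 0.03 0.085" --pt "0 0 -34.4 -0.293 0.287 0.03 0.085" --pt "0 0 -34.4 -0.293 0.287 0.03 0.085"

```text
clock: 1.1
position: [0.3668, 0.24, 0.2011]
ee_rot: [0.584, 0.812, -0.0, -0.0]
ft_force: [0.2, 0.2, -0.1]
grip_width: 0.996
```

>>> move_arm --pt "0 0 0 0 0 0 0.085" --pt "0 0 0 0 0 0 0.085" --pt "0 0 0 0 0 0 0.085"

```text
clock: 1.4
position: [0.3653, 0.2435, 0.2013]
ee_rot: [0.581, 0.814, -0.0, -0.0]
ft_force: [-0.1, -0.3, -0.2]
grip_width: 0.998
```

```bash
python3 -c "
from h import *
P,I=wrist('w1.png'); print(P['xyz'],proj(P,[.366,.242,.02]))
go([.366,.242,.2],108.8)"
```

```text
[0.29935388 0.22071486 0.34510279] [320.46011073 184.39903271]
turn [-0.01  0.    0.08] shift [-0.0015  0.0002  0.0012] grip 0.995 F [ 0.6 -0.5 -0.9] j7 1.2 t 1.45
```

View pics/w1.png

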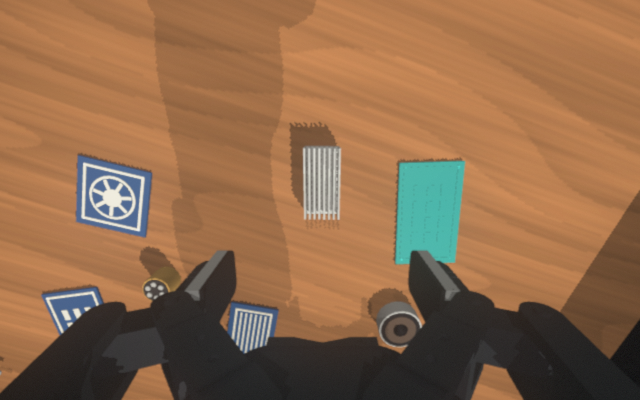

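The wrist view shows the heat sink at about (321,181), already square with the jaws. The fan pad is at (114,195), the tin at (157,285) and the speaker at (398,325).

```bash
cat >> h.py <<'E'
def blob(P,I,uv,rad,z,lo,hi,show=True):
    "largest HSV blob near pixel uv -> rect on plane z"
    m=cv2.inRange(cv2.cvtColor(I,cv2.COLOR_BGR2HSV),np.array(lo),np.array(hi)); w=np.zeros_like(m)
    u,v=map(int,uv); s=np.s_[max(0,v-rad):v+rad,max(0,u-rad):u+rad]; w[s]=m[s]
    w=cv2.morphologyEx(w,cv2.MORPH_CLOSE,np.ones((5,5)))
    cs,_=cv2.findContours(w,cv2.RETR_EXTERNAL,cv2.CHAIN_APPROX_NONE); c=max(cs,key=cv2.contourArea)
    print('px',cv2.boundingRect(c),'->',rect(ray(P,c[:,0],z)))
    return c[:,0]
E
python3 - <<'E'
from h import *
I=cv2.imread('pics/w1.png');P=cams.camera_params('wrist')
blob(P,I,(321,180),45,.028,(0,0,90),(180,60,255))
blob(P,I,(114,195),60,.003,(100,80,40),(125,255,255))
E
```

```text
px (303, 146, 38, 74) -> (array([363.4, 242. ]), 82.1, 40.6, 18.6)
px (77, 156, 74, 80) -> (array([465.7,  11.2]), 83.7, 82.9, -85.4)
```

```bash
python3 -c "
from h import *
go([.363,.242,.005],108.6)"
```

```text
turn [-0.01  0.    0.28] shift [-0.0005 -0.0026  0.1962] grip 0.995 F [ 0.6 -0.5 -0.9] j7 1.2 t 1.45
```

>>> move_arm --pt "0 0 0.2 -0.0005 -0.0026 0.05 0.06" --pt "0 0 0.2 -0.0005 -0.0026 0.09 0.06" --pt "0 0 0.2 -0.0005 -0.0026 0.13 0.06" --pt "0 0 0.2 -0.0005 -0.0026 0.16 0.06" --pt "0 0 0.2 -0.0005 -0.0026 0.18 0.06" --pt "0 0 0.2 -0.0005 -0.0026 0.19 0.06" --pt "0 0 0.2 -0.0005 -0.0026 0.196 0.06" --pt "0 0 0.2 -0.0005 -0.0026 0.196 0.06" --pt "0 0 0.2 -0.0005 -0.0026 0.196 0.06" --grip_force 40

```text
clock: 2.35
position: [0.364, 0.2417, 0.0061]
ee_rot: [0.584, 0.812, 0.001, 0.0]
ft_force: [0.1, 0.2, 0.1]
grip_width: 0.705
```

>>> move_arm --pt "0 0 0 0 0 0 0.03" --pt "0 0 0 0 0 0 0.03" --pt "0 0 0 0 0 0 0.03" --pt "0 0 0 0 0 0 0.03" --pt "0 0 0 0 0 0 0.03" --pt "0 0 0 0 0 0 0.03"

```text
clock: 2.95
position: [0.3641, 0.2417, 0.0063]
ee_rot: [0.584, 0.812, 0.001, 0.0]
ft_force: [-1.5, -0.4, 7.1]
grip_width: 0.457
```

Gripped at 39 mm. Next I lift and go to a viewpoint just beyond the heat sink pad.

```bash
python3 -c "
from h import *
go([.706,.230,.2],97)"
```

```text
turn [ 0.08 -0.06 11.57] shift [-0.1198  0.3207 -0.1933] grip 0.457 F [-1.5 -0.4  7.1] j7 1.24 t 2.95
```

>>> move_arm --pt "0 0 0 0 0 -0.02 0.03" --pt "0 0 0 0 0 -0.06 0.03" --pt "0 0 0 0 0 -0.11 0.03" --pt "0 0 0 0 0 -0.16 0.03" --pt "0 0 0 0 0 -0.194 0.03" --pt "0 0 0 0 0 -0.194 0.03" --pt "0 0 0 0 0 -0.194 0.03"

```text
clock: 3.65
position: [0.3635, 0.2412, 0.1996]
ee_rot: [0.584, 0.812, 0.001, 0.0]
ft_force: [-0.0, -0.6, -2.9]
grip_width: 0.455
```

>>> move_arm --pt "0 0 2 -0.012 0.032 0 0.03" --pt "0 0 4 -0.028 0.075 0 0.03" --pt "0 0 6 -0.045 0.12 0 0.03" --pt "0 0 8 -0.062 0.165 0 0.03" --pt "0 0 10 -0.079 0.21 0 0.03" --pt "0 0 11.5 -0.095 0.255 0 0.03" --pt "0 0 11.5 -0.11 0.294 0 0.03" --pt "0 0 11.5 -0.12 0.32 0 0.03" --pt "0 0 11.5 -0.12 0.32 0 0.03" --pt "0 0 11.5 -0.12 0.32 0 0.03"

```text
clock: 4.65
position: [0.7045, 0.2286, 0.1961]
ee_rot: [0.662, 0.749, -0.002, -0.001]
ft_force: [-0.1, -0.3, -2.0]
grip_width: 0.457
```

```bash
python3 -c "
from h import *
P,I=wrist('w2.png'); u=proj(P,[.607,.218,.003]); print(u, proj(P,[.672,.002,.003]))
blob(P,I,u,70,.003,(100,80,40),(125,255,255))
go([.706,.230,.2],97)"
```

```text
[323.72957283  93.6298238 ] [124.56761818 129.80418211]
px (295, 41, 61, 102) -> (array([606.9, 220.1]), 102.9, 62.8, 8.1)
turn [-0.18  0.03  0.06] shift [ 0.0007  0.002  -0.0028] grip 0.46 F [-1.1 -0.2 -1.7] j7 1.43 t 4.7
```

View pics/w2.png

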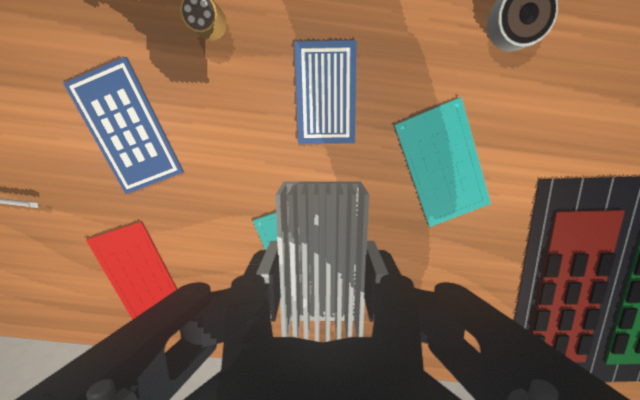

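The heat sink pad is at (326,92), and the heat sink is held straight with its front edge at row 183. I'll check its offset in the hand and then work out the placing move.

```bash
python3 -c "
from h import *
P=cams.camera_params('wrist'); o=manip.get_obs(); r=R.from_quat(o['ee_rot'])
for uv,z in(((287,183),-.0063),((360,183),-.0063),((277,197),.0217),((368,197),.0217)):
    z+=o['position'][2]; q=ray(P,uv,z)[0]; print(uv,r.inv().apply(np.r_[q,z]-o['position']))
I=cv2.imread('pics/w2.png');b=blob(P,I,(324,93),55,.003,(0,0,150),(180,70,255))
go([.607,.220,.02],97.8)"
```

```text
(287, 183) [-0.018442   -0.03805569  0.00642911]
(360, 183) [ 0.01968644 -0.03808741  0.00640642]
(277, 197) [-0.01955589 -0.03779514 -0.02157118]
(368, 197) [ 0.01963737 -0.03782851 -0.0215945 ]
px (301, 47, 50, 92) -> (array([607. , 220.9]), 92.5, 52.2, 7.9)
turn [-0.18  0.03 -0.74] shift [ 0.003  -0.0969  0.1775] grip 0.46 F [-1.1 -0.2 -1.7] j7 1.43 t 4.7
```

>>> move_arm --pt "0.2 0 -0.7 0.003 -0.03 0.0 0.03" --pt "0.2 0 -0.7 0.003 -0.065 0.02 0.03" --pt "0.2 0 -0.7 0.003 -0.098 0.06 0.03" --pt "0.2 0 -0.7 0.003 -0.098 0.1 0.03" --pt "0.2 0 -0.7 0.003 -0.098 0.14 0.03" --pt "0.2 0 -0.7 0.003 -0.098 0.16 0.03" --pt "0.2 0 -0.7 0.003 -0.098 0.168 0.03" --pt "0.2 0 -0.7 0.003 -0.098 0.17 0.03" --pt "0.2 0 -0.7 0.003 -0.098 0.17 0.03" --pt "0.2 0 -0.7 0.003 -0.098 0.17 0.03"

```text
clock: 5.7
position: [0.6083, 0.2206, 0.0309]
ee_rot: [0.658, 0.753, -0.0, -0.001]
ft_force: [-0.9, -0.8, -2.1]
grip_width: 0.459
```

```bash
python3 -c "
from h import *
go([.606,.2205,.0098],98)"
```

```text
turn [-0.07 -0.05 -0.22] shift [ 0.0002 -0.0022  0.0211] grip 0.459 F [-0.9 -0.8 -2.1] j7 1.42 t 5.7
```

>>> move_arm --pt "0 0 -0.2 0 -0.002 0.005 0.03" --pt "0 0 -0.2 0 -0.002 0.01 0.03" --pt "0 0 -0.2 0 -0.002 0.014 0.03" --pt "0 0 -0.2 0 -0.002 0.017 0.03" --pt "0 0 -0.2 0 -0.002 0.017 0.03" --pt "0 0 -0.2 0 -0.002 0.017 0.03"

```text
clock: 6.3
position: [0.6054, 0.2199, 0.0122]
ee_rot: [0.656, 0.755, -0.001, -0.001]
ft_force: [-0.7, -0.3, -1.7]
grip_width: 0.458
```

```bash
python3 -c "
from h import *
go([.606,.2205,.0098],98)"
```

```text
turn [-0.21 -0.   -0.03] shift [0.0005 0.0007 0.0024] grip 0.458 F [-0.7 -0.3 -1.7] j7 1.43 t 6.3
```

>>> move_arm --pt "0 0 0 0 0.0007 0.001 0.03" --pt "0 0 0 0 0.0007 0.002 0.03" --pt "0 0 0 0 0.0007 0.003 0.03" --pt "0 0 0 0 0.0007 0.003 0.03"

```text
clock: 6.7
position: [0.6062, 0.2201, 0.0096]
ee_rot: [0.656, 0.755, -0.001, -0.001]
ft_force: [-1.0, -0.2, 1.2]
grip_width: 0.46
```

Touching down. I release and rise for a check view.

>>> move_arm --pt "0 0 0 0 0 0 0.055" --pt "0 0 0 0 0 0 0.055" --pt "0 0 0 0 0 0 0.055" --pt "0 0 0 0 0 -0.03 0.055" --pt "0 0 0 0 0 -0.07 0.055" --pt "0 0 0 0 0 -0.12 0.085" --pt "0 0 0 0 0 -0.17 0.085" --pt "0 0 0 0 0 -0.19 0.085" --pt "0 0 0 0 0 -0.19 0.085" --pt "0 0 0 0 0 -0.19 0.085"

```text
clock: 7.7
position: [0.6067, 0.2201, 0.1991]
ee_rot: [0.656, 0.755, -0.001, -0.001]
ft_force: [0.1, 0.5, 0.0]
grip_width: 0.997
```

```bash
python3 -c "
from h import *
P,I=wrist('w3.png'); u=proj(P,[.607,.22,.003]);print(u)
u=u.astype(int); cv2.imwrite('pics/w3c.png',cv2.resize(I[max(0,u[1]-80):u[1]+80,u[0]-110:u[0]+110],None,fx=3,fy=3))
blob(P,I,u,80,.003,(100,80,40),(125,255,255))
blob(P,I,u,80,.031,(0,0,90),(180,60,255))
# next: above speaker
go([.515,.399,.2],98)"
```

```text
[321.85366924 182.31513581]
px (297, 139, 53, 85) -> (array([607.3, 220.6]), 101.1, 61.7, 7.8)
px (294, 138, 56, 87) -> (array([601.8, 219.4]), 94.8, 59.4, 7.9)
turn [-0.29  0.01 -0.02] shift [ 0.1899 -0.0655 -0.0016] grip 1.0 F [-0.7 -0.1  0.2] j7 1.39 t 7.75
```

View pics/w3c.png

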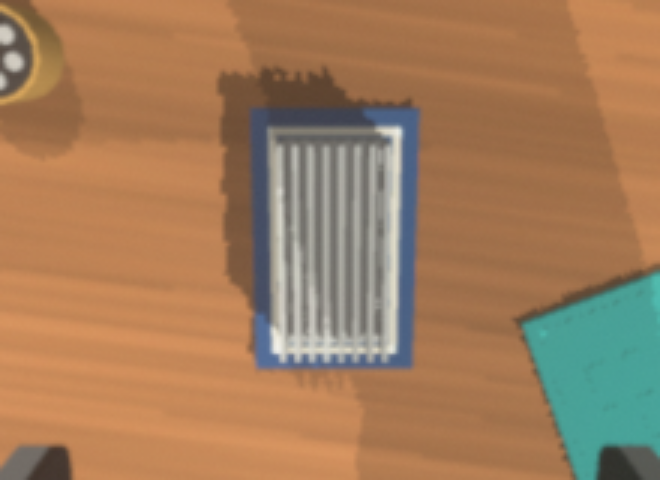

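The heat sink is on its pad, inside the outline and square with it. I'll put a number on the offset from the crop: top-face rows 143–362, base edge at row 131.

```bash
python3 -c "
from h import *
P=cams.camera_params('wrist')
c=R.from_euler('z',-7.8,degrees=True)
for uv,z in(((333,143),.031),((333,362),.031),((275,250),.031),((393,250),.031),((333,131),.003),((333,108),.003),((333,368),.003),((252,250),.003),((417,250),.003)):
    q=ray(P,(uv[0]/3+211,uv[1]/3+102),z)[0]-[.6073,.2206]; print(uv,c.apply(np.r_[q,0])[:2]*1000)
"
```

```text
(333, 143) [-41.90260117  -0.73366887]
(333, 362) [39.01640479 -0.42082066]
(275, 250) [ -3.66146657 -21.52745942]
(393, 250) [-3.82357191 21.0771339 ]
(333, 131) [-43.86256567  -0.73546271]
(333, 108) [-52.39516862  -0.76845137]
(333, 368) [51.42508111 -0.36706261]
(252, 250) [  2.35132554 -32.43355478]
(417, 250) [ 2.10426405 32.49925123]
```

>>> move_arm --pt "0.3 0 0 0.045 -0.016 0 0.085" --pt "0.3 0 0 0.092 -0.032 0 0.085" --pt "0.3 0 0 0.14 -0.048 0 0.085" --pt "0.3 0 0 0.18 -0.062 0 0.085" --pt "0.3 0 0 0.19 -0.066 0 0.085" --pt "0.3 0 0 0.19 -0.066 0 0.085" --pt "0.3 0 0 0.19 -0.066 0 0.085"

```text
clock: 8.45
position: [0.5158, 0.3973, 0.1985]
ee_rot: [0.657, 0.754, -0.004, -0.002]
ft_force: [0.2, -1.2, 0.4]
grip_width: 0.996
```

```bash
python3 -c "
from h import *
P,I=wrist('w4.png'); u=proj(P,[.515,.399,.022]);print(u)
u=u.astype(int); cv2.imwrite('pics/w4c.png',cv2.resize(I[max(0,u[1]-60):u[1]+60,u[0]-80:u[0]+80],None,fx=4,fy=4))
go([.515,.399,.005],98)"
```

```text
[323.99576693 186.06722529]
turn [-0.52  0.09 -0.19] shift [0.0027 0.0008 0.1939] grip 0.995 F [ 0.4 -0.1  1.2] j7 1.06 t 8.5
```

View pics/w4c.png

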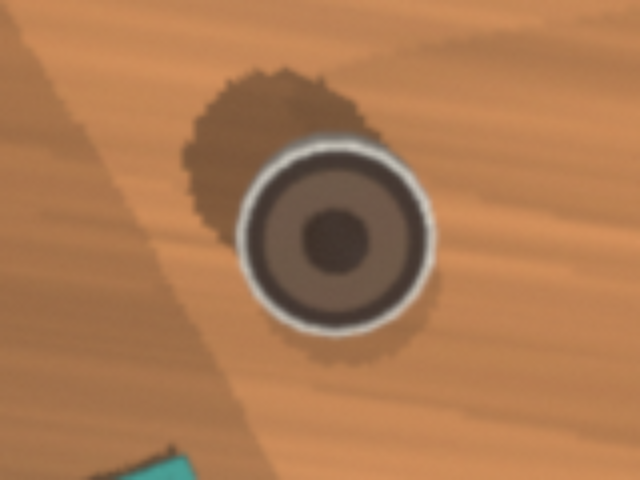

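The speaker's rim is centred at full-picture pixel (327,185.5).

```bash
python3 -c "
from h import *
P=cams.camera_params('wrist'); q=ray(P,(327.1,185.5),.022)[0]; print(q)
go([*q,.005],98)"
```

```text
[0.51457192 0.40188443]
turn [-0.52  0.09 -0.19] shift [0.0057 0.0008 0.1939] grip 0.995 F [ 0.4 -0.1  1.2] j7 1.06 t 8.5
```

>>> move_arm --pt "-0.5 0 0 0.0057 0.001 0.04 0.08" --pt "-0.5 0 0 0.0057 0.001 0.085 0.08" --pt "-0.5 0 0 0.0057 0.001 0.13 0.08" --pt "-0.5 0 0 0.0057 0.001 0.16 0.08" --pt "-0.5 0 0 0.0057 0.001 0.18 0.08" --pt "-0.5 0 0 0.0057 0.001 0.19 0.08" --pt "-0.5 0 0 0.0057 0.001 0.193 0.08" --pt "-0.5 0 0 0.0057 0.001 0.193 0.08" --pt "-0.5 0 0 0.0057 0.001 0.193 0.08"

```text
clock: 9.4
position: [0.5146, 0.4049, 0.008]
ee_rot: [0.656, 0.754, 0.001, 0.0]
ft_force: [0.6, -0.3, 0.2]
grip_width: 0.937
```

>>> move_arm --pt "0 0 0 0 0 0 0.045" --pt "0 0 0 0 0 0 0.045" --pt "0 0 0 0 0 0 0.045" --pt "0 0 0 0 0 0 0.045" --pt "0 0 0 0 0 0 0.045" --pt "0 0 0 0 0 0 0.045"

```text
clock: 10.0
position: [0.5142, 0.4049, 0.0079]
ee_rot: [0.656, 0.754, 0.001, 0.0]
ft_force: [-1.7, -2.4, 8.0]
grip_width: 0.637
```

>>> move_arm --pt "0 0 0 0 0 -0.02 0.045" --pt "0 0 0 0 0 -0.06 0.045" --pt "0 0 0 0 0 -0.11 0.045" --pt "0 0 0 0 0 -0.16 0.045" --pt "0 0 0 0 0 -0.194 0.045" --pt "0 0 0 0 0 -0.194 0.045" --pt "0 0 0 0 0 -0.194 0.045"

```text
clock: 10.7
position: [0.5136, 0.4048, 0.2011]
ee_rot: [0.656, 0.755, 0.001, -0.0]
ft_force: [0.5, 0.7, -2.0]
grip_width: 0.633
```

```bash
python3 -c "
from h import *
go([.46,-.22,.2],90)"
```

```text
turn [ 0.05 -0.06  7.98] shift [-6.113e-01 -1.399e-01  4.000e-04] grip 0.633 F [ 0.5  0.7 -2. ] j7 1.05 t 10.7
```

>>> move_arm --pt "0 0 0.5 -0.04 -0.009 0 0.045" --pt "0 0 1 -0.085 -0.019 0 0.045" --pt "0 0 2 -0.13 -0.03 0 0.045" --pt "0 0 2.5 -0.175 -0.04 0 0.045" --pt "0 0 3 -0.22 -0.05 0 0.045" --pt "0 0 3.5 -0.265 -0.06 0 0.045" --pt "0 0 4 -0.31 -0.071 0 0.045" --pt "0 0 4.5 -0.355 -0.081 0 0.045" --pt "0 0 5 -0.4 -0.091 0 0.045" --pt "0 0 5.5 -0.44 -0.1 0 0.045"

```text
clock: 11.7
position: [0.474, -0.0472, 0.199]
ee_rot: [0.692, 0.722, -0.001, -0.001]
ft_force: [0.6, -0.3, -1.0]
grip_width: 0.637
```

```bash
python3 -c "
from h import *
go([.46,-.22,.2],90)"
```

```text
turn [-0.14  0.01  2.41] shift [-0.1721 -0.0213 -0.0009] grip 0.637 F [ 0.6 -0.3 -1. ] j7 1.63 t 11.7
```

>>> move_arm --pt "0 0 0.5 -0.04 -0.005 0 0.045" --pt "0 0 1 -0.08 -0.01 0 0.045" --pt "0 0 1.5 -0.12 -0.015 0 0.045" --pt "0 0 2 -0.155 -0.02 0 0.045" --pt "0 0 2.4 -0.17 -0.021 0 0.045" --pt "0 0 2.4 -0.172 -0.021 0 0.045" --pt "0 0 2.4 -0.172 -0.021 0 0.045"

```text
clock: 12.4
position: [0.4614, -0.2171, 0.1993]
ee_rot: [0.707, 0.708, -0.001, -0.001]
ft_force: [-0.7, 1.0, -1.9]
grip_width: 0.635
```

```bash
python3 -c "
from h import *
P,I=wrist('w5.png'); u=proj(P,[.378,-.227,.003]);print(u)
blob(P,I,u,50,.003,(100,80,40),(125,255,255))
go([.38,-.227,.2],90)"
```

```text
[313.24852957 107.53158855]
px (276, 66, 73, 77) -> (array([ 375.6, -228.5]), 79.7, 79.4, -89.9)
turn [-0.1  -0.04  0.14] shift [-0.0103 -0.0818 -0.0003] grip 0.634 F [-0.4  1.1 -1.5] j7 2.0 t 12.45
```

View pics/w5.png

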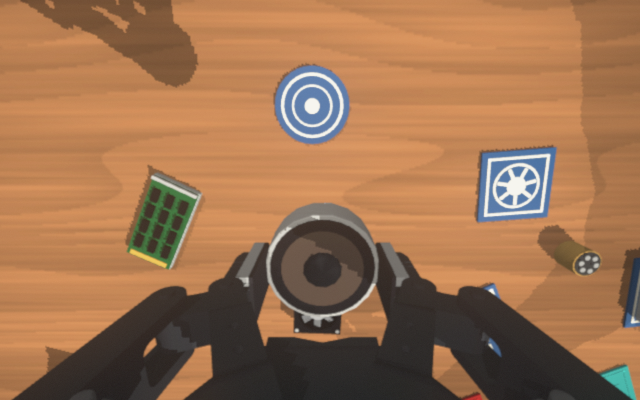

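The speaker pad is at (312,105) and the held speaker's rim is centred at about (322,266). The card is at (165,220), the fan pad at (516,184) and the tin at (585,262).

```bash
python3 -c "
from h import *
P=cams.camera_params('wrist'); o=manip.get_obs(); r=R.from_quat(o['ee_rot'])
print(ray(P,[(312,105.5),(312.3,104.5)],.003))
z=o['position'][2]+.0141
for uv in((322.5,266),(322.5,216),(322.5,318),(268,266),(377,266)):
  print(r.inv().apply(np.r_[ray(P,uv,z)[0],z]-o['position']))
I=cv2.imread('pics/w5.png')
blob(P,I,(165,220),60,.010,(40,60,30),(90,255,255))
blob(P,I,(516,184),50,.003,(100,80,40),(125,255,255))
go([.3765,-.2285,.05],90)"
```

```text
[[ 0.3763007  -0.22778886]
 [ 0.37525319 -0.22745211]]
[ 3.39841303e-05 -9.48467682e-04 -1.40983733e-02]
[ 1.41878647e-06 -2.66846386e-02 -1.40541925e-02]
[ 7.15745966e-05  2.87590235e-02 -1.41493717e-02]
[-0.02663541 -0.00093773 -0.01411506]
[ 0.02671014 -0.00095921 -0.01408168]
px (128, 180, 69, 89) -> (array([ 514.8, -411.3]), 101.4, 53.7, -26.7)
px (478, 148, 78, 73) -> (array([465.5,  12.5]), 84.0, 83.2, -85.2)
turn [-0.1  -0.04  0.14] shift [-0.0119 -0.085   0.1497] grip 0.634 F [-0.4  1.1 -1.5] j7 2.0 t 12.45
```

>>> move_arm --pt "0 0 0.1 -0.005 -0.04 0.0 0.045" --pt "0 0 0.1 -0.011 -0.085 0.02 0.045" --pt "0 0 0.1 -0.0115 -0.0855 0.06 0.045" --pt "0 0 0.1 -0.0115 -0.0855 0.1 0.045" --pt "0 0 0.1 -0.0115 -0.0855 0.14 0.045" --pt "0 0 0.1 -0.0115 -0.0855 0.165 0.045" --pt "0 0 0.1 -0.0115 -0.0855 0.178 0.045" --pt "0 0 0.1 -0.0115 -0.0855 0.18 0.045" --pt "0 0 0.1 -0.0115 -0.0855 0.18 0.045" --pt "0 0 0.1 -0.0115 -0.0855 0.18 0.045"

```text
clock: 13.45
position: [0.3773, -0.229, 0.0212]
ee_rot: [0.707, 0.707, 0.001, 0.0]
ft_force: [0.6, -0.9, -0.8]
grip_width: 0.632
```

```bash
python3 -c "
from h import *
go([.376,-.228,.0112],90)"
```

```text
turn [ 0.08 -0.01  0.02] shift [ 0.001  -0.0013  0.01  ] grip 0.632 F [ 0.6 -0.9 -0.8] j7 2.21 t 13.45
```

>>> move_arm --pt "0 0 0 0.001 -0.0013 0.003 0.045" --pt "0 0 0 0.001 -0.0013 0.006 0.045" --pt "0 0 0 0.001 -0.0013 0.008 0.045" --pt "0 0 0 0.001 -0.0013 0.009 0.045" --pt "0 0 0 0.001 -0.0013 0.009 0.045"

```text
clock: 13.95
position: [0.3751, -0.2283, 0.0114]
ee_rot: [0.707, 0.707, -0.0, -0.0]
ft_force: [0.4, 0.4, -1.0]
grip_width: 0.637
```

>>> move_arm --pt "0 0 0 0 0.0007 0.0005 0.045" --pt "0 0 0 0 0.0007 0.001 0.045" --pt "0 0 0 0 0.0007 0.001 0.045"

```text
clock: 14.25
position: [0.376, -0.2284, 0.0109]
ee_rot: [0.707, 0.707, 0.0, -0.0]
ft_force: [-2.8, 1.8, 7.4]
grip_width: 0.634
```

>>> move_arm --pt "0 0 0 0 0 0 0.075" --pt "0 0 0 0 0 0 0.075" --pt "0 0 0 0 0 0 0.075" --pt "0 0 0 0 0 -0.03 0.075" --pt "0 0 0 0 0 -0.07 0.085" --pt "0 0 0 0 0 -0.12 0.085" --pt "0 0 0 0 0 -0.17 0.085" --pt "0 0 0 0 0 -0.19 0.085" --pt "0 0 0 0 0 -0.19 0.085"

```text
clock: 15.15
position: [0.3776, -0.2288, 0.2034]
ee_rot: [0.707, 0.707, 0.002, 0.002]
ft_force: [0.3, 0.4, -1.7]
grip_width: 0.993
```

```bash
python3 -c "
from h import *
P,I=wrist('w6.png'); u=proj(P,[.376,-.228,.003]);print(u)
u=u.astype(int); print(u[0]-80,u[1]-60);cv2.imwrite('pics/w6c.png',cv2.resize(I[max(0,u[1]-60):u[1]+60,u[0]-80:u[0]+80],None,fx=4,fy=4))
blob(P,I,u,60,.003,(100,80,40),(125,255,255))
print(proj(P,[.376,-.228,.025]))
go([.625,-.223,.2],87)"
```

```text
[322.81351522 178.47655188]
242 118
px (290, 145, 67, 66) -> (array([ 379.7, -224. ]), 79.8, 67.7, -37.7)
[322.87328213 182.3544033 ]
turn [ 0.17 -0.03  2.99] shift [0.0054 0.2484 0.0021] grip 0.996 F [-0.5  0.3 -1.4] j7 1.93 t 15.2
```

View pics/w6c.png

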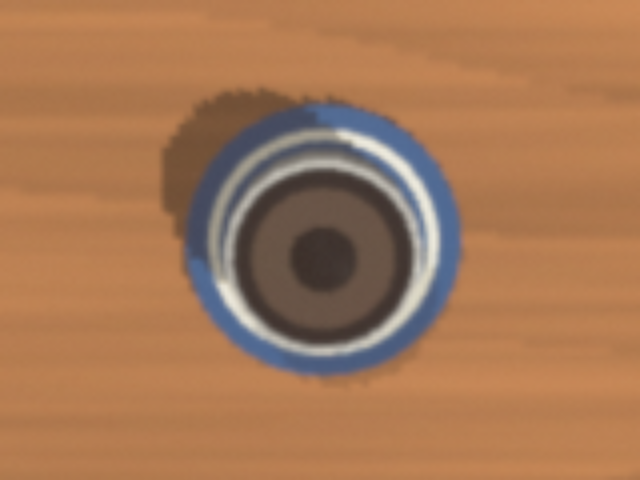

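The speaker sits centred: pad centre is (324,240) and the rim centre is (323,256), against an expected (324,255.5) at rim height. On to the fan.

>>> move_arm --pt "0.2 0 0.6 0.001 0.045 0 0.085" --pt "0.2 0 1.2 0.002 0.092 0 0.085" --pt "0.2 0 1.8 0.003 0.14 0 0.085" --pt "0.2 0 2.4 0.004 0.188 0 0.085" --pt "0.2 0 3 0.005 0.232 0 0.085" --pt "0.2 0 3 0.0054 0.248 0.002 0.085" --pt "0.2 0 3 0.0054 0.248 0.002 0.085" --pt "0.2 0 3 0.0054 0.248 0.002 0.085"

```text
clock: 16.0
position: [0.6227, -0.2238, 0.1966]
ee_rot: [0.726, 0.688, -0.003, -0.002]
ft_force: [-0.4, 0.0, 0.2]
grip_width: 0.992
```

```bash
python3 -c "
from h import *
P,I=wrist('w7.png'); u=proj(P,[.6256,-.2232,.025]);print(u)
u=u.astype(int); print(u[0]-80,u[1]-60);cv2.imwrite('pics/w7c.png',cv2.resize(I[max(0,u[1]-60):u[1]+60,u[0]-80:u[0]+80],None,fx=4,fy=4))
blob(P,I,u,55,.025,(0,0,0),(180,255,75))
go([.6256,-.2232,.005],87)"
```

```text
[322.95804146 189.54953224]
242 129
px (296, 159, 54, 56) -> (array([ 622.8, -223.3]), 61.2, 57.7, -1.7)
turn [-0.32  0.02 -0.13] shift [0.0009 0.0041 0.1924] grip 0.995 F [-0.1 -1.1  0.8] j7 2.05 t 16.05
```

View pics/w7c.png

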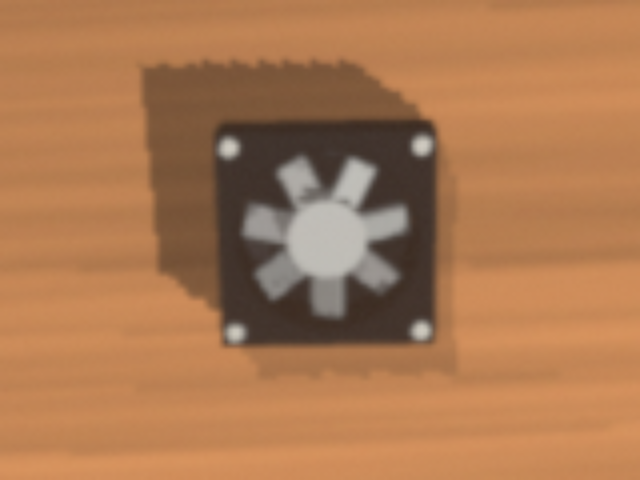

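The fan is at the crop centre, hub (327,239), with its corner screws clear.

```bash
python3 -c "
from h import *
P=cams.camera_params('wrist')
c=np.array([(229,147),(422,145),(421,330),(235,333)])/4+[242,129]
q=ray(P,c,.025); m=q.mean(0); print(q,m)
e=[q[1]-q[0],q[2]-q[3],q[3]-q[0],q[2]-q[1]]; print([np.degrees(np.arctan2(a[1],a[0])) for a in e])
go([*m,.005],87)"
```

```text
[[ 0.59810578 -0.24746882]
 [ 0.60036689 -0.1953253 ]
 [ 0.65265269 -0.197202  ]
 [ 0.65072128 -0.24969241]] [ 0.62546166 -0.22242213]
[np.float64(87.51701858354569), np.float64(87.89272671283062), np.float64(-2.419939330576482), np.float64(-2.055634417426625)]
turn [-0.32  0.02 -0.13] shift [0.0017 0.0039 0.1924] grip 0.995 F [-0.1 -1.1  0.8] j7 2.05 t 16.05
```

>>> move_arm --pt "-0.3 0 -0.9 0.0017 0.0035 0.04 0.078" --pt "-0.3 0 -0.9 0.0017 0.0035 0.085 0.078" --pt "-0.3 0 -0.9 0.0017 0.0035 0.13 0.078" --pt "-0.3 0 -0.9 0.0017 0.0035 0.16 0.078" --pt "-0.3 0 -0.9 0.0017 0.0035 0.18 0.078" --pt "-0.3 0 -0.9 0.0017 0.0035 0.188 0.078" --pt "-0.3 0 -0.9 0.0017 0.0035 0.191 0.078" --pt "-0.3 0 -0.9 0.0017 0.0035 0.191 0.078" --pt "-0.3 0 -0.9 0.0017 0.0035 0.191 0.078"

```text
clock: 16.95
position: [0.6275, -0.2218, 0.0089]
ee_rot: [0.72, 0.694, 0.001, 0.001]
ft_force: [-0.1, -0.1, 0.7]
grip_width: 0.913
```

>>> move_arm --pt "0 0 0 0 0 0 0.05" --pt "0 0 0 0 0 0 0.05" --pt "0 0 0 0 0 0 0.05" --pt "0 0 0 0 0 0 0.05" --pt "0 0 0 0 0 0 0.05" --pt "0 0 0 0 0 0 0.05"

```text
clock: 17.55
position: [0.6275, -0.2218, 0.0094]
ee_rot: [0.72, 0.694, 0.001, 0.001]
ft_force: [-4.3, 1.7, 10.8]
grip_width: 0.708
```

>>> move_arm --pt "0 0 0 0 0 -0.02 0.05" --pt "0 0 0 0 0 -0.06 0.05" --pt "0 0 0 0 0 -0.11 0.05" --pt "0 0 0 0 0 -0.16 0.05" --pt "0 0 0 0 0 -0.194 0.05" --pt "0 0 0 0 0 -0.194 0.05" --pt "0 0 0 0 0 -0.194 0.05"

```text
clock: 18.25
position: [0.6267, -0.2215, 0.2021]
ee_rot: [0.72, 0.694, 0.001, 0.001]
ft_force: [0.0, -0.1, -2.1]
grip_width: 0.701
```

```bash
python3 -c "
from h import *
go([.55,.02,.2],94.8)"
```

```text
turn [ 0.19 -0.   -6.93] shift [ 0.2385 -0.0856  0.0019] grip 0.701 F [ 0.  -0.1 -2.1] j7 2.06 t 18.25
```

>>> move_arm --pt "0.1 0 -1 0.04 -0.014 0 0.05" --pt "0.1 0 -2 0.085 -0.03 0 0.05" --pt "0.1 0 -4 0.13 -0.047 0 0.05" --pt "0.1 0 -5 0.175 -0.063 0 0.05" --pt "0.1 0 -6 0.215 -0.077 0 0.05" --pt "0.1 0 -6.9 0.235 -0.085 0 0.05" --pt "0.1 0 -6.9 0.2385 -0.0855 0.002 0.05" --pt "0.1 0 -6.9 0.2385 -0.0855 0.002 0.05"

```text
clock: 19.05
position: [0.5492, 0.0205, 0.1981]
ee_rot: [0.677, 0.736, -0.001, -0.001]
ft_force: [-0.9, -0.1, -0.4]
grip_width: 0.699
```

```bash
python3 -c "
from h import *
P,I=wrist('w8.png'); u=proj(P,[.4655,.012,.003]);print(u)
b=blob(P,I,u,60,.003,(100,80,40),(125,255,255))
q=cv2.approxPolyDP(b.reshape(-1,1,2),8,True)[:,0]; print(q,ray(P,q,.003))
go([.4655,.012,.2],94.8)"
```

```text
[320.9161341 106.8421672]
px (282, 66, 78, 80) -> (array([465.5,  11.4]), 82.7, 82.6, -85.2)
[[282  66]
 [285 144]
 [355 145]
 [359  66]] [[ 0.42794281 -0.03262392]
 [ 0.50898621 -0.02528324]
 [ 0.50332255  0.05410003]
 [ 0.42098741  0.0487977 ]]
turn [-0.08  0.05 -0.07] shift [-0.0003 -0.0843 -0.0014] grip 0.701 F [-0.7 -0.8 -0.9] j7 1.68 t 19.1
```

View pics/w8.png

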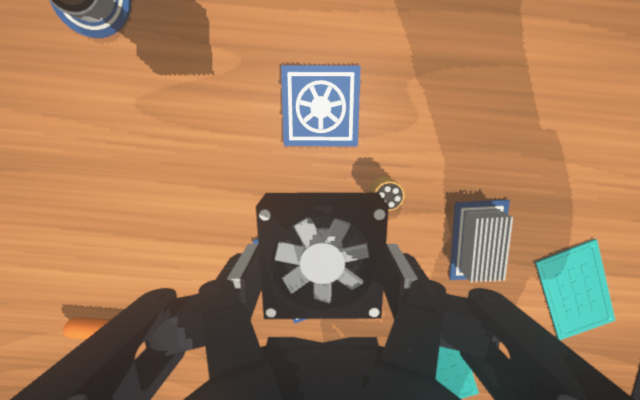

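The fan pad is at (320,106), and the held fan's screws are at (265,215), (379,214), (373,313) and (271,313). The tin at (389,195) is clear of the path.

```bash
python3 -c "
from h import *
P=cams.camera_params('wrist'); o=manip.get_obs(); r=R.from_quat(o['ee_rot']); z=o['position'][2]+.0158
q=ray(P,[(265,215),(379,214),(373,313),(271,313)],z)
t=np.array([r.inv().apply(np.r_[a,z]-o['position']) for a in q]);print(t,t.mean(0))
print(ray(P,(320.5,106),.003))
go([.4655,.0115,.02],94.8)"
```

```text
[[-0.02636557 -0.02773549 -0.01573785]
 [ 0.02594412 -0.02826651 -0.01578086]
 [ 0.02571864  0.02445565 -0.01585691]
 [-0.0260322   0.02451913 -0.01581369]] [-0.00018375 -0.00175681 -0.01579733]
[[0.46508624 0.01026324]]
turn [-0.08  0.05 -0.07] shift [-0.0006 -0.0841  0.1786] grip 0.701 F [-0.7 -0.8 -0.9] j7 1.68 t 19.1
```

>>> move_arm --pt "0 0 0 0 -0.04 0.0 0.05" --pt "0 0 0 -0.0006 -0.082 0.02 0.05" --pt "0 0 0 -0.0006 -0.0826 0.06 0.05" --pt "0 0 0 -0.0006 -0.0826 0.1 0.05" --pt "0 0 0 -0.0006 -0.0826 0.14 0.05" --pt "0 0 0 -0.0006 -0.0826 0.165 0.05" --pt "0 0 0 -0.0006 -0.0826 0.175 0.05" --pt "0 0 0 -0.0006 -0.0826 0.177 0.05" --pt "0 0 0 -0.0006 -0.0826 0.177 0.05" --pt "0 0 0 -0.0006 -0.0826 0.177 0.05"

```text
clock: 20.1
position: [0.4687, 0.0125, 0.0235]
ee_rot: [0.677, 0.736, 0.001, 0.001]
ft_force: [-0.0, 0.4, -0.1]
grip_width: 0.701
```

```bash
python3 -c "
from h import *
go([.467,.0113,.0122],94.8)"
```

```text
turn [ 0.12 -0.03 -0.06] shift [-0.001  -0.0018  0.0113] grip 0.701 F [-0.   0.4 -0.1] j7 1.75 t 20.1
```

>>> move_arm --pt "0 0 0 -0.001 -0.0016 0.004 0.05" --pt "0 0 0 -0.001 -0.0016 0.007 0.05" --pt "0 0 0 -0.001 -0.0016 0.009 0.05" --pt "0 0 0 -0.001 -0.0016 0.01 0.05" --pt "0 0 0 -0.001 -0.0016 0.01 0.05"

```text
clock: 20.6
position: [0.4659, 0.0115, 0.0125]
ee_rot: [0.677, 0.736, -0.0, -0.0]
ft_force: [-4.1, 0.2, 7.2]
grip_width: 0.707
```

>>> move_arm --pt "0 0 0 0 0 0 0.078" --pt "0 0 0 0 0 0 0.078" --pt "0 0 0 0 0 0 0.078" --pt "0 0 0 0 0 -0.03 0.078" --pt "0 0 0 0 0 -0.07 0.085" --pt "0 0 0 0 0 -0.12 0.085" --pt "0 0 0 0 0 -0.17 0.085" --pt "0 0 0 0 0 -0.19 0.085" --pt "0 0 0 0 0 -0.19 0.085"

```text
clock: 21.5
position: [0.4678, 0.0118, 0.2053]
ee_rot: [0.677, 0.736, 0.003, 0.001]
ft_force: [0.2, -0.7, -0.5]
grip_width: 0.998
```

```bash
python3 -c "
from h import *
P,I=wrist('w9.png'); u=proj(P,[.4655,.0113,.003]);print(u)
u=u.astype(int); print(u[0]-80,u[1]-60);cv2.imwrite('pics/w9c.png',cv2.resize(I[max(0,u[1]-60):u[1]+60,u[0]-80:u[0]+80],None,fx=4,fy=4))
print(proj(P,[.4655,.0113,.028]))
go([.5135,-.410,.2],63.5)"
```

```text
[321.4233952  177.60059992]
241 117
[321.44430719 181.94609968]
turn [ 0.11 -0.12 31.29] shift [-0.4242  0.0114  0.0026] grip 0.999 F [-0.4  0.4 -1.4] j7 1.51 t 21.55
```

View pics/w9c.png

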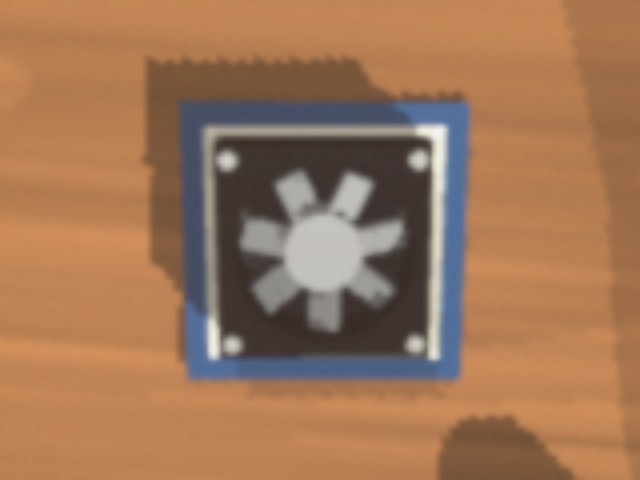

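The fan is square and about 1 mm off centre: pad centre (324,239), fan centre (323.5,252.5), expected 256. That's acceptable. Next is the card.

>>> move_arm --pt "0.1 0 3 -0.042 0.001 0 0.085" --pt "0.1 0 6 -0.088 0.002 0 0.085" --pt "0.1 0 9.5 -0.135 0.004 0 0.085" --pt "0.1 0 13 -0.182 0.005 0 0.085" --pt "0.1 0 16.5 -0.23 0.006 0 0.085" --pt "0.1 0 20 -0.278 0.008 0 0.085" --pt "0.1 0 24 -0.325 0.009 0 0.085" --pt "0.1 0 27 -0.372 0.01 0.002 0.085" --pt "0.1 0 31.3 -0.41 0.011 0.003 0.085" --pt "0.1 0 31.3 -0.424 0.0114 0.003 0.085"

```text
clock: 22.55
position: [0.5102, -0.4142, 0.1964]
ee_rot: [0.852, 0.523, -0.003, -0.001]
ft_force: [-0.6, 1.0, -0.1]
grip_width: 0.991
```

>>> move_arm --pt "0 0 0 0 0 0 0.085" --pt "0 0 0 0 0 0 0.085"

```text
clock: 22.75
position: [0.5122, -0.4097, 0.1978]
ee_rot: [0.851, 0.526, -0.001, -0.001]
ft_force: [0.5, 0.2, -0.2]
grip_width: 0.998
```

```bash
python3 -c "
from h import *
P,I=wrist('w10.png'); u=proj(P,[.5135,-.410,.01]);print(u)
u=u.astype(int); print(u[0]-100,u[1]-75);cv2.imwrite('pics/w10c.png',cv2.resize(I[max(0,u[1]-75):u[1]+75,u[0]-100:u[0]+100],None,fx=4,fy=4))
blob(P,I,u,75,.010,(40,60,30),(90,255,255))
go([.5135,-.410,.01],63.5)"
```

```text
[322.77532334 184.47188966]
222 109
px (297, 140, 50, 88) -> (array([ 513.6, -411.7]), 102.4, 54.6, -26.7)
turn [-0.18  0.    0.02] shift [-0.0005  0.0017  0.1883] grip 0.997 F [ 0.3  1.  -0. ] j7 2.06 t 22.8
```

View pics/w10c.png

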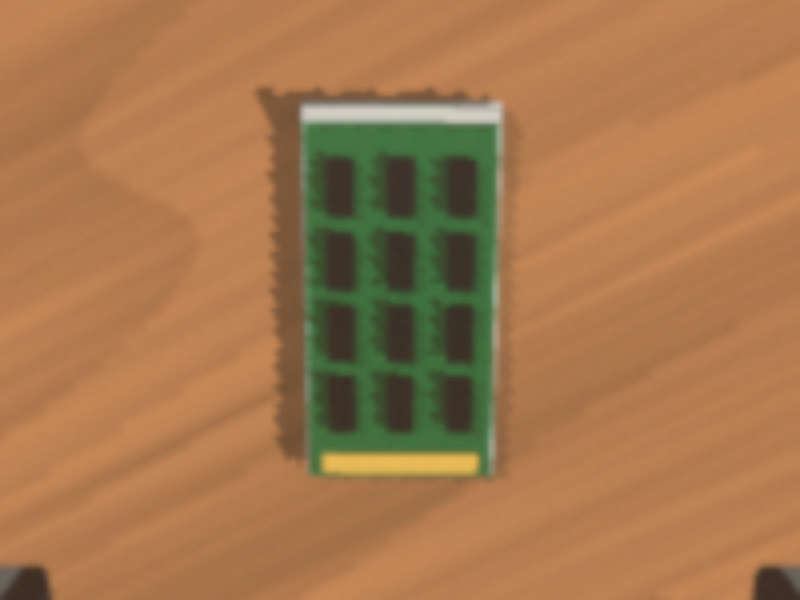

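The card's outline corners in the crop are (301,102), (503,102), (494,476) and (310,476). It is aligned with the jaws.

```bash
python3 -c "
from h import *
P=cams.camera_params('wrist'); o=manip.get_obs(); r=R.from_quat(o['ee_rot'])
for uv,z in(((301,102),0),((503,102),0),((301,102),.008),((503,102),.008),((494,476),.008),((310,476),.008),((402,476),.01),((305,290),.008),((499,290),.008)):
    q=ray(P,(uv[0]/4+222,uv[1]/4+109),z)[0]; print(uv,z,q,r.inv().apply(np.r_[q,z]-o['position'])[:2])
"
```

```text
(301, 102) 0 [ 0.45135659 -0.41042662] [-0.02862245 -0.05370693]
(503, 102) 0 [ 0.4769332  -0.35899419] [ 0.02881844 -0.05374865]
(301, 102) 0.008 [ 0.45134388 -0.40968141] [-0.02796169 -0.05407594]
(503, 102) 0.008 [ 0.47632278 -0.35945092] [ 0.02813685 -0.05411669]
(494, 476) 0.008 [ 0.5751856  -0.40873575] [0.02810802 0.05634927]
(310, 476) 0.008 [ 0.55036535 -0.45867738] [-0.02766123  0.05640322]
(402, 476) 0.01 [ 0.56210645 -0.43337503] [0.00022166 0.05562326]
(305, 290) 0.008 [ 0.49888794 -0.43337582] [-0.02796918 -0.00095499]
(499, 290) 0.008 [ 0.52392581 -0.38301211] [ 0.0282749  -0.00100236]
```

>>> move_arm --pt "-0.2 0 0 0 0.001 0.04 0.068" --pt "-0.2 0 0 0 0.001 0.085 0.068" --pt "-0.2 0 0 0 0.001 0.13 0.068" --pt "-0.2 0 0 0 0.001 0.16 0.068" --pt "-0.2 0 0 0 0.001 0.172 0.068" --pt "-0.2 0 0 0 0.001 0.175 0.068" --pt "-0.2 0 0 0 0.001 0.175 0.068" --pt "-0.2 0 0 0 0.001 0.175 0.068"

```text
clock: 23.6
position: [0.5143, -0.4111, 0.0263]
ee_rot: [0.85, 0.526, 0.001, 0.002]
ft_force: [0.0, 0.3, -0.4]
grip_width: 0.795
```

```bash
python3 -c "
from h import *
go([.5131,-.4105,.001],63.5)"
```

```text
turn [ 0.26  0.05 -0.01] shift [ 0.     -0.0015  0.0253] grip 0.795 F [ 0.   0.3 -0.4] j7 2.15 t 23.6
```

>>> move_arm --pt "0.2 0 0 0 -0.0013 0.008 0.066" --pt "0.2 0 0 0 -0.0013 0.015 0.066" --pt "0.2 0 0 0 -0.0013 0.02 0.066" --pt "0.2 0 0 0 -0.0013 0.0225 0.066" --pt "0.2 0 0 0 -0.0013 0.0235 0.066" --pt "0.2 0 0 0 -0.0013 0.0235 0.066" --pt "0.2 0 0 0 -0.0013 0.0235 0.066"

```text
clock: 24.3
position: [0.5123, -0.4101, 0.001]
ee_rot: [0.85, 0.526, -0.001, -0.0]
ft_force: [0.3, -0.2, -0.4]
grip_width: 0.774
```

>>> move_arm --pt "0 0 0 0 0 0.001 0.064" --pt "0 0 0 0 0 0.002 0.064" --pt "0 0 0 0 0 0.002 0.064"

```text
clock: 24.6
position: [0.5122, -0.4099, -0.0013]
ee_rot: [0.85, 0.526, -0.001, -0.001]
ft_force: [0.3, 0.4, -0.5]
grip_width: 0.748
```

>>> move_arm --pt "0 0 0 0 0 0 0.045" --pt "0 0 0 0 0 0 0.045" --pt "0 0 0 0 0 0 0.045" --pt "0 0 0 0 0 0 0.045" --pt "0 0 0 0 0 0 0.045"

```text
clock: 25.1
position: [0.5123, -0.4102, -0.0008]
ee_rot: [0.851, 0.526, -0.001, -0.0]
ft_force: [-0.5, 0.7, 4.9]
grip_width: 0.638
```

>>> move_arm --pt "0 0 0 0 0 -0.005 0.045" --pt "0 0 0 0 0 -0.02 0.045" --pt "0 0 0 0 0 -0.05 0.045" --pt "0 0 0 0 0 -0.09 0.045" --pt "0 0 0 0 0 -0.14 0.045" --pt "0 0 0 0 0 -0.18 0.045" --pt "0 0 0 0 0 -0.201 0.045" --pt "0 0 0 0 0 -0.201 0.045" --pt "0 0 0 0 0 -0.201 0.045" --grip_force 60

```text
clock: 26.0
position: [0.5125, -0.4099, 0.2001]
ee_rot: [0.85, 0.526, -0.0, -0.0]
ft_force: [0.3, 0.2, -1.4]
grip_width: 0.63
```

```bash
python3 -c "
from h import *
go([.779,.056,.2],116.9)"
```

```text
turn [-7.000e-02 -2.000e-02 -5.343e+01] shift [ 0.5359  0.0303 -0.    ] grip 0.63 F [ 0.3  0.2 -1.4] j7 2.06 t 26.0
```

>>> move_arm --pt "0 0 -4 0.035 0.002 0 0.045" --pt "0 0 -8 0.075 0.004 0 0.045" --pt "0 0 -12 0.115 0.007 0 0.045" --pt "0 0 -16 0.155 0.009 0 0.045" --pt "0 0 -20 0.195 0.011 0 0.045" --pt "0 0 -24 0.235 0.013 0 0.045" --pt "0 0 -28 0.275 0.015 0 0.045" --pt "0 0 -32 0.315 0.018 0 0.045" --pt "0 0 -36 0.355 0.02 0 0.045" --pt "0 0 -40 0.395 0.022 0 0.045"

```text
clock: 27.0
position: [0.7086, -0.0646, 0.1979]
ee_rot: [0.618, 0.786, -0.001, -0.002]
ft_force: [0.3, -0.3, -1.0]
grip_width: 0.627
```

```bash
python3 -c "
from h import *
go([.779,.056,.2],116.9)"
```

```text
turn [ -0.22  -0.12 -13.27] shift [ 0.1007  0.0969 -0.0024] grip 0.627 F [ 0.3 -0.3 -1. ] j7 2.11 t 27.0
```

>>> move_arm --pt "0 0 -4 0.03 0.029 0 0.045" --pt "0 0 -8 0.06 0.058 0 0.045" --pt "0 0 -12 0.088 0.085 0 0.045" --pt "0 0 -13.3 0.1 0.097 0 0.045" --pt "0 0 -13.3 0.1 0.097 0 0.045" --pt "0 0 -13.3 0.1 0.097 0 0.045" --pt "0 0 -13.3 0.1 0.097 0 0.045"

```text
clock: 27.7
position: [0.7791, 0.0515, 0.1989]
ee_rot: [0.525, 0.851, -0.001, -0.001]
ft_force: [0.0, 0.3, -0.7]
grip_width: 0.625
```

```bash
python3 -c "
from h import *
P,I=wrist('w11.png'); u=proj(P,[.672,.002,.003]);print(u)
b=blob(P,I,u,75,.003,(100,80,40),(125,255,255))
go([.672,.002,.2],116.9)"
```

```text
[325.23284812  73.90295547]
px (290, 4, 74, 132) -> (array([670.6,   3. ]), 129.2, 74.7, 27.2)
turn [-0.13 -0.05 -0.27] shift [ 0.0037 -0.1181 -0.0004] grip 0.631 F [-0.2  0.3 -1.3] j7 2.14 t 27.75
```

View pics/w11.png

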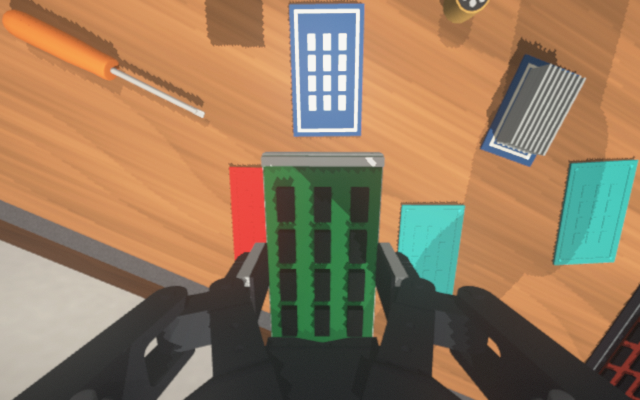

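The card pad is at (326,70), measured at (670.6, 3.0) mm and 27.2°. The held card's front edge is at row 153, columns 263–383.

```bash
python3 -c "
from h import *
P=cams.camera_params('wrist'); o=manip.get_obs(); r=R.from_quat(o['ee_rot'])
for uv,dz in(((263,153.5),.0008),((383,153.5),.0008),((262,166),.0088),((383,166),.0088)):
    z=o['position'][2]+dz; q=ray(P,uv,z)[0]; print(uv,r.inv().apply(np.r_[q,z]-o['position'])[:2])
go([.6706,.003,.03],117.2)"
```

```text
(263, 153.5) [-0.02861161 -0.05419165]
(383, 153.5) [ 0.02948154 -0.05422292]
(262, 166) [-0.02779346 -0.04933268]
(383, 166) [ 0.0281503  -0.04935929]
turn [-0.13 -0.05 -0.57] shift [ 0.0051 -0.1185  0.1696] grip 0.631 F [-0.2  0.3 -1.3] j7 2.14 t 27.75
```

>>> move_arm --pt "-0.1 0 -0.5 0.002 -0.04 0 0.045" --pt "-0.1 0 -0.5 0.004 -0.085 0.01 0.045" --pt "-0.1 0 -0.5 0.005 -0.119 0.04 0.045" --pt "-0.1 0 -0.5 0.005 -0.119 0.08 0.045" --pt "-0.1 0 -0.5 0.005 -0.119 0.12 0.045" --pt "-0.1 0 -0.5 0.005 -0.119 0.155 0.045" --pt "-0.1 0 -0.5 0.005 -0.119 0.175 0.045" --pt "-0.1 0 -0.5 0.005 -0.119 0.18 0.045" --pt "-0.1 0 -0.5 0.005 -0.119 0.18 0.045" --pt "-0.1 0 -0.5 0.005 -0.119 0.18 0.045"

```text
clock: 28.75
position: [0.6718, 0.0038, 0.0214]
ee_rot: [0.521, 0.854, 0.001, 0.001]
ft_force: [-0.6, -0.9, -0.2]
grip_width: 0.628
```

```bash
python3 -c "
from h import *
go([.6703,.0028,.0027],117.2)"
```

```text
turn [ 0.13 -0.01  0.03] shift [-0.0002 -0.0018  0.0187] grip 0.628 F [-0.6 -0.9 -0.2] j7 2.3 t 28.75
```

>>> move_arm --pt "0 0 0 0 -0.0009 0.005 0.045" --pt "0 0 0 0 -0.0009 0.009 0.045" --pt "0 0 0 0 -0.0009 0.012 0.045" --pt "0 0 0 0 -0.0009 0.014 0.045" --pt "0 0 0 0 -0.0009 0.015 0.045" --pt "0 0 0 0 -0.0009 0.015 0.045"

```text
clock: 29.35
position: [0.6701, 0.0039, 0.0046]
ee_rot: [0.52, 0.854, 0.0, -0.0]
ft_force: [0.2, 0.1, -0.9]
grip_width: 0.628
```

```bash
python3 -c "
from h import *
go([.6703,.0028,.0025],117.2)"
```

```text
turn [ 0.01 -0.06  0.07] shift [-0.0011 -0.0003  0.0021] grip 0.628 F [ 0.2  0.1 -0.9] j7 2.31 t 29.35
```

>>> move_arm --pt "0 0 0 -0.0008 0 0.001 0.045" --pt "0 0 0 -0.0008 0 0.002 0.045" --pt "0 0 0 -0.0008 0 0.0027 0.045" --pt "0 0 0 -0.0008 0 0.0027 0.045"

```text
clock: 29.75
position: [0.6706, 0.003, 0.0025]
ee_rot: [0.521, 0.854, 0.0, -0.0]
ft_force: [-1.7, 0.2, 4.6]
grip_width: 0.627
```

Contact at 4.6 N. I release and rise.

>>> move_arm --pt "0 0 0 0 0 0 0.072" --pt "0 0 0 0 0 0 0.072" --pt "0 0 0 0 0 0 0.072" --pt "0 0 0 0 0 -0.03 0.072" --pt "0 0 0 0 0 -0.07 0.085" --pt "0 0 0 0 0 -0.12 0.085" --pt "0 0 0 0 0 -0.17 0.085" --pt "0 0 0 0 0 -0.2 0.085" --pt "0 0 0 0 0 -0.2 0.085" --pt "0 0 0 0 0 -0.2 0.085"

```text
clock: 30.75
position: [0.6706, 0.003, 0.2022]
ee_rot: [0.52, 0.854, 0.001, -0.0]
ft_force: [-0.3, -0.5, -0.7]
grip_width: 0.991
```

```bash
python3 -c "
from h import *
P,I=wrist('w12.png'); u=proj(P,[.6706,.003,.003]);print(u,proj(P,[.6706,.003,.013]))
u=u.astype(int); print(u[0]-100,u[1]-75);cv2.imwrite('pics/w12c.png',cv2.resize(I[max(0,u[1]-75):u[1]+75,u[0]-100:u[0]+100],None,fx=4,fy=4))
blob(P,I,u,80,.003,(100,80,40),(125,255,255))
blob(P,I,u,80,.013,(40,60,30),(90,255,255))
print(manip.get_obs()['ft_force'])"
```

```text
[321.64404079 180.73052215] [321.65080643 182.46100681]
221 105
px (289, 126, 66, 106) -> (array([671. ,   3.2]), 127.0, 74.5, 27.2)
px (298, 139, 49, 87) -> (array([671.9,   3.9]), 101.5, 54.8, 27.4)
[-0.2352913   0.07934441  0.04554391]
```

View pics/w12c.png

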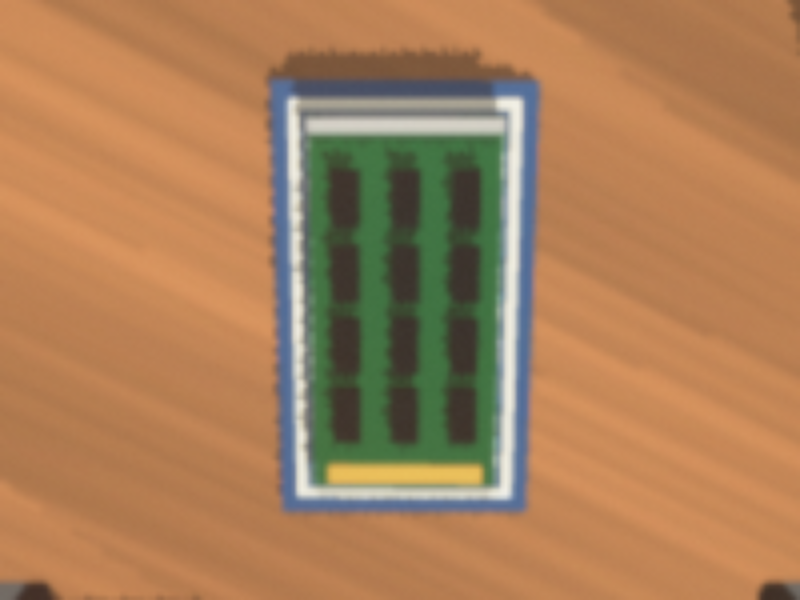

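The card is centred and square: the outline shows evenly all round and the angles differ by 0.2°. I'll take one last overall picture.

```bash
python3 -c "
from h import *
cv2.imwrite('pics/end.png',cams.camera('side')[:,:,::-1])"
```

```text
(no output)
```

View pics/end.png

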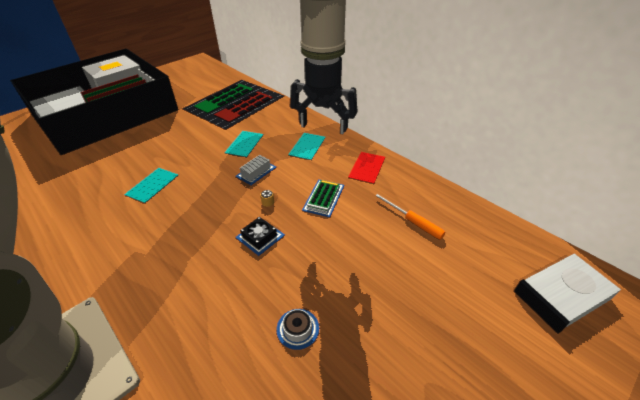

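All four parts are on their pads. The tin (267,199) and the screwdriver (410,215) are where they started, and the gripper is clear.

```bash
python3 -c "
from workcell import manip
print(manip.hand_in())"
```

```text
the job is handed in; nothing more can be done
None
```

All four parts are on their matching blue pads, set down upright with light contact and released. I handed the job in at about 31 s of robot time.

| Part | Offset from pad centre | Square with the pad |
|---|---|---|
| Heat sink | about 1 mm along the fins | yes |
| Fan | about 1 mm towards the base | yes |
| Speaker | under 1 mm | round, may be turned anyhow |
| Card | about 1 mm | within 0.2° |

The only disagreement was on the heat sink. One edge reading, the foot of its base, suggested up to 3 mm; I trusted the two top-face edges, which gave about 1 mm.

In the last side picture the tin and screwdriver looked to be in their starting places, with the gripper open and clear of everything. No check failed.

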